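Lock the lid of the sample carousel

ROBOT

A 6-joint arm with a two-finger parallel gripper is mounted at the origin on the work surface. World frame = base frame: x ahead of the robot, y to its left, z up, the work surface at z = 0. Lengths are in m, angles in rad, forces in N, time in s.
With the tool pointing down it reaches from about 0.35 to 0.775 m from the base axis. Payload 7.3 kg.
Tool frame: the origin (TCP) lies at the very end of the fingers, on their centre line; the grasp point (between the pads) lies 19 mm behind it (pinch_z is the distance from the TCP to the grasp point, in m); z points along the fingers, y is the line along which they close (so a half turn about z gives the same grasp; the last joint's range is limited). The gripper opens to 92 mm and grips with 3 to 60 N. Pads are 19 mm wide; open, the fingers measure 130 mm over their backs; the gripper's body (75 mm by 190 mm) begins 47 mm behind the grasp point.
Start: joints at [-1.312, 0.342, 1.524, -0, 1.275, -0.146], TCP at [0.207, -0.483, 0.227] pointing down, gripper open.
Joint ranges: [-2.53, 2.53], [-0.77, 2.02], [0.04, 2.7], [-1, 4.14], [0.28, 2.66], [-3.11, 3.11]. Speed limits (rad/s): [2.57, 2.57, 3.14, 3.14, 3.14, 3.14].

INTERFACE

Orientations are given as [roll, pitch, yaw] about the fixed x, y, z axes, in that order (R = Rz(yaw) Ry(pitch) Rx(roll)).
In Python, from cell import * gives the robot as it stands.
- The arm moves only by the tool arm_command, never from a script. Its arguments are lists of equal length, an entry for each row: "fingers": the gripper command: -1 is fully open, 1 is shut, values between are in proportion; "travel": the shift along the tool's x, y, z in m, a list of three; "dr": the turn, a rotation vector about the tool's x, y, z in degrees, a list of three. In form: {"fingers": [fingers, ...], "travel": [[x, y, z], ...], "dr": [[wx, wy, wz], ...]}. A call has 1 to 8 rows; each row is the pose to reach, as a shift and turn from the pose commanded when the call began, along the tool's axes at that moment; what a row does not reach only later rows make up. A row lasts 1/12 s, in which the tool goes at most 41.7 mm and 7.16 degrees, less where a joint would pass 70% of its speed; a pose out of reach is approached as far as the arm can. A call with a gripper value outside its range is refused whole. The fingers move at their own pace and stop on an object; "squeeze" is the grip in N (left out, the last holds). Time passes only in rows, so rows that repeat a pose let the fingers close. It gives the time, the measured TCP pose, the force, the opening and the grip force at its end, in the units of the state.
- observe(): the state, without advancing time (a new reading comes with each control period).
- read_camera(name): name is "side" or "top"; returns a dict with "color" (400x640x3 uint8, blue, green, red), "z_map" (400x640 float32, m along the optical axis (not along the pixel's ray), 0 where there is no reading), "fx", "fy", "cx", "cy" (pixels), "R" (3x3) and "t" (3): a world point X has camera coordinates R X + t. Camera axes: x right, y down, z forward; pixel columns grow to the right and rows downward; lengths in m; the calibration is good to about 2 mm. A picture is of the moment at which its call begins.
- hand_in(): hands the job in; it is judged then, once.
The state is a dict: "time": time; "qpos": joint angles; "qvel": joint speeds; "joint_efforts": joint torques, N m; "tool_pos": TCP position; "tool_rot": TCP orientation; "contact_force": force on the tool from outside, world axes, zero at the start; "torque": the same for the moment, N m; "opening": finger opening in m; "grip_force": force on a finger pad.
Only numpy, scipy, OpenCV 4.12 (cv2) and the standard library are available. Lean on these libraries where they do the work, as an engineer would, in place of code of your own. Each camera call takes 0.05 s, during which the arm holds its last target. There are 200 camera calls.

TASK

Lock the lid of the sample carousel, the larger of the two round white drums: turn the wing on its lid clockwise (seen from above) through its quarter turn until it drops into the locked detent, then let go. Leave the wing of the smaller reagent carousel as it is, because that one is about to be refilled, and do not knock or push away the black tube rack standing between the drums.

Things in the scene. Friction and masses are not known exactly. Their poses are not given: they have to be found in the camera images.
- sample_grip (a point): On the turning axis of the wing on the larger drum (fixed, 230 mm diameter, flat smoked lid, lid top 85 mm up, tubes under it); 117 mm above table. Wing: upright bar 56 mm long (point x), 12 thick (y), 13 to 44 mm above lid, on a boss 34 mm wide, 13 high. Site turns with it, z up. A catch block 29 to 43 mm from the axis is 8 mm high, all else on the lid under 3 mm.
- sample_wing (a joint): Turn of the larger drum's wing, rad: 0 open, grows clockwise seen from above, hard stop at 1.571 = locked (bar in line with the twin white ridges on the lid). Starts at 0 to 0.35. Friction 0.02 N m. From 1.1 a spring catch resists with up to 0.2 N m (let go, it springs back); past 1.38 it pushes the freed wing home to the stop and holds it.
- reagent_tip (a point): Top end of the like wing on the smaller drum (fixed, 156 mm diameter, lid top 80 mm up, white bottles under it), 28 mm out along the bar from its turning axis, 124 mm above the table; point x points outward along the bar. It is to stay as it is. The drums stand one left, one right, either way round.
- tube_rack: Loose black tube rack, 120 mm long (its x), 50 mm wide, with eight capped tubes reaching 89 mm above the table, 0.3 kg, standing between the drums. Origin at the centre of its underside, z up.
Not all that is in view belongs to the job. Leave any purple look-alike of the part that bears sample_grip alone.

How it is judged:
By the outcome, as a careful person would: the job done as asked, in the order asked, and still so for the second after the job is handed in, with the robot touching nothing.
It also fails if it takes over 29 s, if anything falls off the work surface, if the arm or the gripper's body presses on something with over 40 N, if the wrist force passes 120 N, or if a joint passes its speed limit or range.

## Working session

There is one attempt and no reset: what is moved stays moved. The work goes in short steps, Python scripts to look and compute and a tool call to move; the robot and the scene stay as the last step left them, time stands still between calls to the robot, and variables do not carry over. Pictures are saved under pics/ and viewed, at most 10 in all, crops included, and the job is handed in when it is done.

Besides the shell and the picture viewer there is one more tool, called after "Emit:" by a JSON object that holds its "fn" and its "kwargs", one argument or row to a line. arm_command: Moves the arm, as the interface text tells. Its arguments: {"type":"object","properties":{"fingers":{"type":"array","items":{"type":"number"}},"travel":{"type":"array","items":{"type":"array","items":{"type":"number"}}},"dr":{"type":"array","items":{"type":"array","items":{"type":"number"}}},"squeeze":{"type":"number"}},"required":["fingers","travel","dr"]}

```bash
mkdir -p pics; python3 - <<'E'
from cell import *
import cv2,numpy as np
for n in("top","side"):
    c=read_camera(n); cv2.imwrite(f"pics/{n}0.png",c["color"]); np.savez(f"pics/{n}0.npz",**c)
    print(n,c["fx"],c["cx"],c["cy"],np.round(c["R"],3).tolist(),np.round(c["t"],3), -c["R"].T@c["t"])
s=observe();print(s)
E
```

```text
top 422.9107428666381 320.66692314268437 199.8175537316725 [[0.021, -1.0, -0.002], [-0.999, -0.021, -0.038], [0.038, 0.002, -0.999]] [-0.019  0.452  1.062] [ 0.41265248 -0.01225299  1.0777741 ]
side 368.27143284226287 319.1201169451451 199.63287444779908 [[-0.904, -0.427, -0.011], [-0.305, 0.663, -0.683], [0.299, -0.615, -0.73]] [0.392 0.215 0.681] [0.21658281 0.44316898 0.64888253]
{'time': 0.1, 'qpos': array([-1.31196155e+00,  3.42646757e-01,  1.52491679e+00, -6.04044406e-06,
        1.27543197e+00, -1.45990304e-01]), 'qvel': array([ 3.37152315e-04, -2.40499680e-03, -3.58024642e-03,  2.16971045e-04,
        8.81406344e-05, -2.19137042e-05]), 'joint_efforts': array([ 8.83041030e-04, -4.32005024e+01, -2.44695747e+01,  7.18687079e-02,
        5.25856472e-02, -4.22625749e-05]), 'tool_pos': array([ 0.20670274, -0.48219181,  0.22611938]), 'tool_rot': array([-3.14020387e+00, -1.98363627e-04,  4.04826710e-01]), 'contact_force': array([0.9443393 , 1.11303466, 0.79171531]), 'torque': array([-0.00076312,  0.02966845, -0.01652973]), 'grip_force': 0.0, 'opening': 0.09188896262763965}
```

View pics/top0.png

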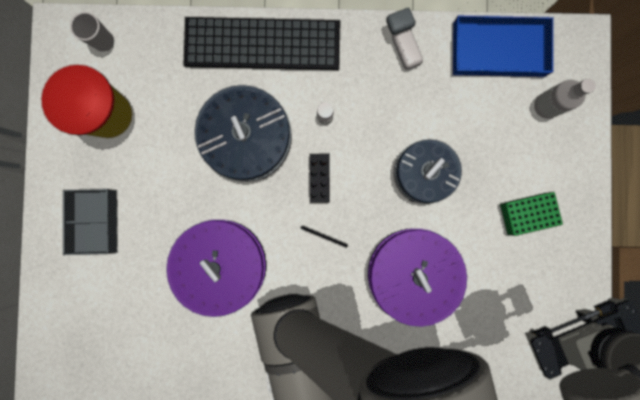

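View pics/side0.png

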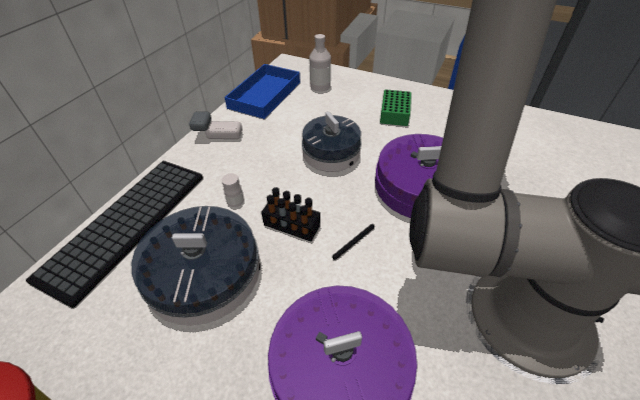

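Top view: the larger smoked-lid drum is at (242,133) with its wing at (238,127), and the smaller reagent drum is at (428,170). The rack is at (319,178). The purple look-alikes at (216,267) and (418,277) are excluded. The drum at (242,133) fits the description because it is the larger non-purple one and has the twin white ridges.

```bash
cat >h.py <<'E'
import cv2,numpy as np
def cloud(c):
    v,u=np.mgrid[:400,:640]; z=c["z_map"]
    P=np.stack([(u-c["cx"])/c["fx"]*z,(v-c["cy"])/c["fy"]*z,z],-1)
    return (P-c["t"])@c["R"]
def ray(c,u,v,h):
    d=np.array([(u-c["cx"])/c["fx"],(v-c["cy"])/c["fy"],1])@c["R"]; o=-c["R"].T@c["t"]
    return o+d*(h-o[2])/d[2]
def wing(c,ctr,r=.04):
    X=cloud(c); d=np.hypot(X[...,0]-ctr[0],X[...,1]-ctr[1])
    g=c["color"].min(-1)
    m=(c["z_map"]>0)&(d<r)&(X[...,2]>.105)&(X[...,2]<.14)
    return m,X
E
python3 - <<'E'
from h import *
t=dict(np.load("pics/top0.npz"));s=dict(np.load("pics/side0.npz"))
# lid ellipse, top
for c,n,seed in((t,"top",(242,133)),(s,"side",(195,250))):
    X=cloud(c)
    ctr=ray(c,*seed,.085)
    m=(abs(X[...,2]-.085)<.012)&(np.hypot(X[...,0]-ctr[0],X[...,1]-ctr[1])<.15)
    k=cv2.findContours(m.astype(np.uint8),0,1)[0]; k=max(k,key=cv2.contourArea)
    e=cv2.fitEllipse(cv2.convexHull(k)); print(n,"lid",e,ray(c,*e[0],.085))
    ctr=ray(c,*e[0],.085)
    m,X=wing(c,ctr); print(m.sum(),"depth wing mean",X[m].mean(0),np.percentile(X[m][:,2],[5,50,95]))
    g=c["color"].min(-1); d=np.hypot(X[...,0]-ctr[0],X[...,1]-ctr[1])
    b=((g>150)&(d<.06)).astype(np.uint8)
    nn,l,st,cc=cv2.connectedComponentsWithStats(b)
    print(st.tolist(),cc.tolist())
    for i in range(1,nn):
        if st[i,4]>30:
            v,u=np.nonzero(l==i); r=cv2.minAreaRect(np.stack([u,v],1).astype(np.float32)); p=cv2.boxPoints(r)
            P=[ray(c,*q,.129)[:2].round(4).tolist() for q in p]; print("bar",r,P,ray(c,*r[0],.129))
# rack, top
X=cloud(t); m=(X[...,2]>.03)&(t["color"].max(-1)<90);m[:,:300]=0;m[:,340:]=0;m[:140]=0;m[215:]=0
v,u=np.nonzero(m);print("rack",X[m].min(0),X[m].max(0))
a=cv2.resize(t["color"][80:190,190:300],None,fx=4.5,fy=4.5,interpolation=2);b=cv2.resize(s["color"][200:310,130:240],None,fx=2.7,fy=4.5)
cv2.imwrite("pics/crop.png",np.hstack([a,b]))
E
```

```text
top lid ((241.35302734375, 131.34165954589844), (94.62312316894531, 95.19926452636719), 98.67870330810547) [0.60793503 0.18099348 0.085     ]
160 depth wing mean [0.60733589 0.18000659 0.12698511] [0.10910376 0.12936673 0.13282871]
[[0, 0, 640, 400, 255908], [232, 117, 12, 22, 92]] [[319.5294441752505, 199.5259429169858], [237.59782608695653, 127.33695652173913]]
bar ((237.52740478515625, 127.26026153564453), (22.428119659423828, 4.05526876449585), 65.55604553222656) [[0.6294, 0.1966], [0.6334, 0.1884], [0.5874, 0.1661], [0.5834, 0.1743]] [0.60838442 0.18133852 0.129     ]
side lid ((193.1924285888672, 256.8620910644531), (96.78336334228516, 128.7498016357422), 65.99493408203125) [0.59660063 0.19547314 0.085     ]
413 depth wing mean [0.60320218 0.18359677 0.12123707] [0.10671142 0.12418939 0.12969976]
[[0, 0, 640, 400, 255842], [172, 234, 31, 4, 118], [178, 270, 5, 15, 19], [188, 270, 6, 16, 21]] [[319.5820310973179, 199.4712087929269], [187.0, 235.5], [180.31578947368422, 277.3157894736842], [190.57142857142858, 277.57142857142856]]
bar ((187.0, 235.5), (3.0, 30.0), 90.0) [[0.6328, 0.1914], [0.5839, 0.1688], [0.5797, 0.1743], [0.6283, 0.1967]] [0.6061267 0.1827879 0.129    ]
rack [ 0.41265248 -0.02777976  0.04297358] [0.56392505 0.01861349 1.0777741 ]
```

View pics/crop.png

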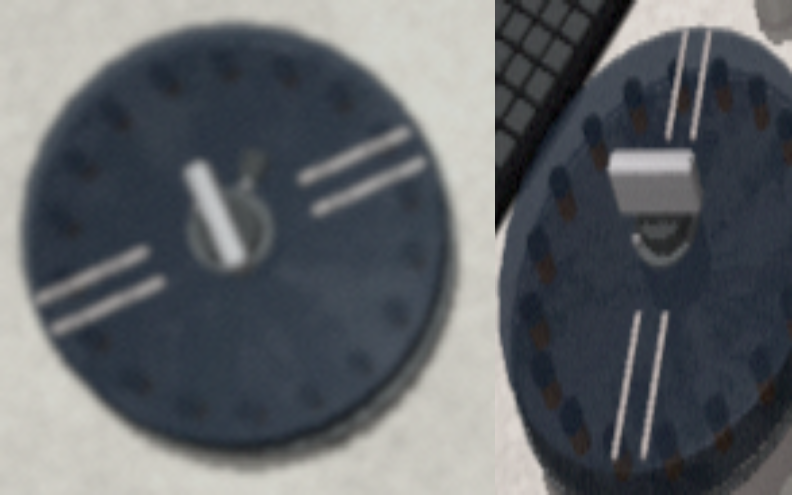

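Confirmed: this is the sample carousel, with the wing pivot near (0.6075, 0.182). The bar lies at about 25.5° yaw and the ridges at about -64°, so the turn needed is about 90° clockwise. I'll come in at tool yaw -154.5° so the last joint has range for the turn.

Emit:
{"fn": "arm_command", "kwargs": {
  "fingers": [-1, -1, -1, -1, -1, -1, -1, -1],
  "travel": [
    [0.25, -0.18, 0],
    [0.25, -0.18, 0],
    [0.25, -0.18, 0],
    [0.25, -0.18, 0],
    [0.25, -0.18, 0],
    [0.25, -0.18, 0],
    [0.25, -0.18, 0],
    [0.25, -0.18, 0]
  ],
  "dr": [
    [0, 0, -57],
    [0, 0, -57],
    [0, 0, -57],
    [0, 0, -57],
    [0, 0, -57],
    [0, 0, -57],
    [0, 0, -57],
    [0, 0, -57]
  ]
}}

```text
time: 0.77
tool_pos: [0.3669, -0.2146, 0.2266]
tool_rot: [-3.142, -0.002, 1.408]
contact_force: [0.5, -0.1, -0.0]
opening: 0.0917
grip_force: 0.0
```

```bash
cat >go.py <<'E'
import sys,numpy as np
from cell import *
from scipy.spatial.transform import Rotation as R
x,y,z,yaw=map(float,sys.argv[1:5]); s=observe()
A=R.from_euler("xyz",s["tool_rot"]); B=R.from_euler("xyz",[np.pi,0,np.radians(yaw)])
print("t",round(s["time"],2),"pos",s["tool_pos"].round(4),"yaw",np.degrees(s["tool_rot"][2]).round(1),"q",s["qpos"].round(2))
print("travel",A.inv().apply(np.array([x,y,z])-s["tool_pos"]).round(4),"dr",np.degrees((A.inv()*B).as_rotvec()).round(1),"F",s["contact_force"].round(1),"M",s["torque"].round(2),s["opening"],s["grip_force"])
E
python3 go.py .6075 .182 .226 -154.5
```

```text
t 0.77 pos [ 0.3669 -0.2146  0.2266] yaw 80.7 q [-0.71  0.16  1.77  0.    1.21 -0.55]
travel [0.4303 0.1733 0.0013] dr [ 1.000e-01 -1.000e-01 -1.248e+02] F [ 0.5 -0.1 -0. ] M [-0.03 -0.03  0.04] 0.09166661704902357 0.0
```

Emit:
{"fn": "arm_command", "kwargs": {
  "fingers": [-1, -1, -1, -1, -1, -1, -1, -1],
  "travel": [
    [0.25, 0.1, 0],
    [0.25, 0.1, 0],
    [0.25, 0.1, 0],
    [0.25, 0.1, 0],
    [0.25, 0.1, 0],
    [0.25, 0.1, 0],
    [0.25, 0.1, 0],
    [0.25, 0.1, 0]
  ],
  "dr": [
    [0, 0, -57],
    [0, 0, -57],
    [0, 0, -57],
    [0, 0, -57],
    [0, 0, -57],
    [0, 0, -57],
    [0, 0, -57],
    [0, 0, -57]
  ]
}}

```text
time: 1.43
tool_pos: [0.5082, 0.0144, 0.226]
tool_rot: [3.141, -0.001, 2.405]
contact_force: [-0.5, 0.1, -0.5]
opening: 0.0917
grip_force: 0.0
```

```bash
python3 go.py .6075 .182 .226 -154.5
```

```text
t 1.43 pos [0.5082 0.0144 0.226 ] yaw 137.8 q [-0.12  0.31  1.57  0.    1.26 -0.96]
travel [0.039  0.1909 0.0002] dr [  0.1  -0.  -67.7] F [-0.5  0.1 -0.5] M [ 0.03 -0.1   0.04] 0.09165919676927926 0.0
```

Emit:
{"fn": "arm_command", "kwargs": {
  "fingers": [-1, -1, -1, -1, -1, -1, -1, -1],
  "travel": [
    [0.039, 0.191, 0],
    [0.039, 0.191, 0],
    [0.039, 0.191, 0],
    [0.039, 0.191, 0],
    [0.039, 0.191, 0],
    [0.039, 0.191, 0],
    [0.039, 0.191, 0],
    [0.039, 0.191, 0]
  ],
  "dr": [
    [0, 0, -57],
    [0, 0, -57],
    [0, 0, -57],
    [0, 0, -57],
    [0, 0, -57],
    [0, 0, -57],
    [0, 0, -57],
    [0, 0, -57]
  ]
}}

```text
time: 2.1
tool_pos: [0.6078, 0.1781, 0.2255]
tool_rot: [3.142, -0.002, -2.886]
contact_force: [0.7, 0.4, -0.2]
opening: 0.0915
grip_force: 0.0
```

```bash
python3 go.py .6075 .182 .150 -154.5
```

```text
t 2.1 pos [0.6078 0.1781 0.2255] yaw -165.4 q [ 0.16  0.55  1.2  -0.    1.4  -1.66]
travel [-0.0009  0.0038  0.0755] dr [  0.   -0.1 -10.9] F [ 0.7  0.4 -0.2] M [ 0.16 -0.11  0.01] 0.09147796824801485 0.0
```

Emit:
{"fn": "arm_command", "kwargs": {
  "fingers": [-1, -1, -1, -1, -1],
  "travel": [
    [0, 0, 0.02],
    [0, 0, 0.05],
    [0, 0, 0.076],
    [0, 0, 0.076],
    [0, 0, 0.076]
  ],
  "dr": [
    [0, 0, -7],
    [0, 0, -10],
    [0, 0, -10],
    [0, 0, -10],
    [0, 0, -10]
  ]
}}

```text
time: 2.52
tool_pos: [0.6071, 0.1771, 0.1494]
tool_rot: [3.141, -0.004, -2.72]
contact_force: [1.1, 0.4, -0.2]
opening: 0.0917
grip_force: 0.0
```

```bash
python3 go.py .6075 .182 .102 -154.5;python3 - <<'E'
from cell import *
from h import *
o=[]
for n,a in (("top",(190,80)),("side",(120,170))):
    c=read_camera(n); o.append(cv2.resize(c["color"][a[1]:a[1]+120,a[0]:a[0]+100],None,fx=4,fy=4))
cv2.imwrite("pics/near.png",np.hstack(o))
E
```

```text
t 2.52 pos [0.6071 0.1771 0.1494] yaw -155.8 q [ 0.16  0.6   1.31 -0.    1.23 -1.83]
travel [-0.0025  0.0042  0.0474] dr [ 0.1 -0.2 -1.3] F [ 1.1  0.4 -0.2] M [ 0.09 -0.16 -0.04] 0.09174482605776055 0.0
```

View pics/near.png

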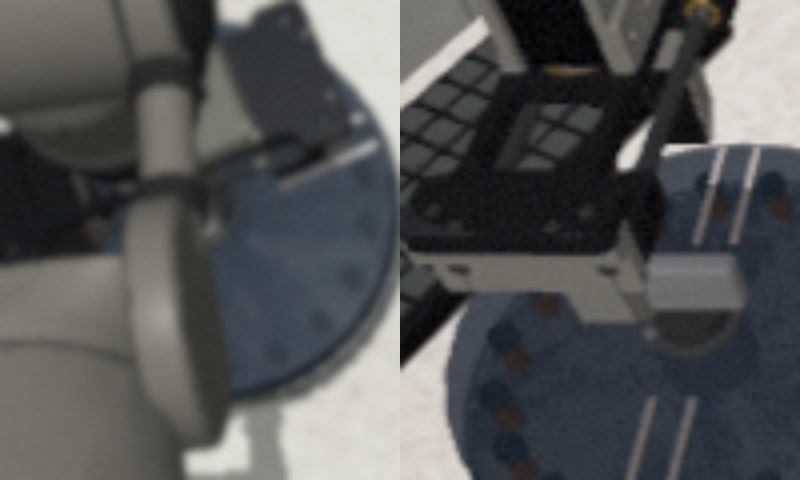

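The side view shows the open fingers straddling the bar with nothing in the way. Next I correct by (-2.5, +4) mm and descend.

Emit:
{"fn": "arm_command", "kwargs": {
  "fingers": [-1, -1, -1, -1, -1, -1],
  "travel": [
    [-0.0025, 0.004, 0.01],
    [-0.0025, 0.004, 0.03],
    [-0.0025, 0.004, 0.045],
    [-0.0025, 0.004, 0.047],
    [-0.0025, 0.004, 0.047],
    [-0.0025, 0.004, 0.047]
  ],
  "dr": [
    [0, 0, -1.3],
    [0, 0, -1.3],
    [0, 0, -1.3],
    [0, 0, -1.3],
    [0, 0, -1.3],
    [0, 0, -1.3]
  ]
}}

```text
time: 3.12
tool_pos: [0.6094, 0.1822, 0.1049]
tool_rot: [-3.141, 0.002, -2.696]
contact_force: [0.0, -0.0, -0.3]
opening: 0.092
grip_force: 0.0
```

```bash
python3 go.py .6075 .182 .102 -154.5
```

```text
t 3.12 pos [0.6094 0.1822 0.1049] yaw -154.5 q [ 0.17  0.65  1.36 -0.    1.13 -1.85]
travel [0.0018 0.0006 0.0029] dr [-0.   0.1  0. ] F [ 0.  -0.  -0.3] M [ 0.13 -0.11  0.03] 0.09202029085434128 0.0
```

Emit:
{"fn": "arm_command", "kwargs": {
  "fingers": [0, 1, 1, 1, 1, 1, 1, 1],
  "travel": [
    [0.001, 0.0, 0.002],
    [0.001, 0, 0.002],
    [0.001, 0, 0.002],
    [0.001, 0, 0.002],
    [0.001, 0, 0.002],
    [0.001, 0, 0.002],
    [0.001, 0, 0.002],
    [0.001, 0, 0.002]
  ],
  "dr": [
    [0, 0, 0],
    [0, 0, 0],
    [0, 0, 0],
    [0, 0, 0],
    [0, 0, 0],
    [0, 0, 0],
    [0, 0, 0],
    [0, 0, 0]
  ],
  "squeeze": 15
}}

```text
time: 3.78
tool_pos: [0.6077, 0.1815, 0.1017]
tool_rot: [-3.141, -0.0, -2.697]
contact_force: [0.0, -0.3, -0.0]
opening: 0.0429
grip_force: 0.0
```

```bash
python3 go.py .6075 .182 .102 -154.5
```

```text
t 3.78 pos [0.6077 0.1815 0.1017] yaw -154.5 q [ 0.17  0.65  1.36 -0.    1.13 -1.85]
travel [-0.      0.0006 -0.0003] dr [-0. -0. -0.] F [ 0.  -0.3 -0. ] M [ 0.09 -0.13  0.13] 0.04287953600231911 0.0
```

Emit:
{"fn": "arm_command", "kwargs": {
  "fingers": [1, 1, 1, 1, 1, 1, 1, 1],
  "travel": [
    [0, 0, 0],
    [0, 0, 0],
    [0, 0, 0],
    [0, 0, 0],
    [0, 0, 0],
    [0, 0, 0],
    [0, 0, 0],
    [0, 0, 0]
  ],
  "dr": [
    [0, 0, 0],
    [0, 0, 0],
    [0, 0, 0],
    [0, 0, 0],
    [0, 0, 0],
    [0, 0, 0],
    [0, 0, 0],
    [0, 0, 0]
  ]
}}

```text
time: 4.45
tool_pos: [0.6076, 0.1817, 0.1017]
tool_rot: [3.141, -0.0, -2.697]
contact_force: [-1.0, 1.8, 0.2]
opening: 0.0116
grip_force: 15.0
```

```bash
python3 go.py .6075 .182 .102 -154.5
```

```text
t 4.45 pos [0.6076 0.1817 0.1017] yaw -154.5 q [ 0.17  0.65  1.36  0.    1.13 -1.85]
travel [-0.      0.0003 -0.0003] dr [ 0. -0. -0.] F [-1.   1.8  0.2] M [ 0.38 -0.   -0.05] 0.011640020021817547 14.996788501739502
```

Gripped, opening 11.6 mm with only about 2 N of side force. Now the turn, clockwise, which is +z in the tool frame.

Emit:
{"fn": "arm_command", "kwargs": {
  "fingers": [1, 1, 1, 1, 1, 1, 1, 1],
  "travel": [
    [0, 0, 0],
    [0, 0, 0],
    [0, 0, 0],
    [0, 0, 0],
    [0, 0, 0],
    [0, 0, 0],
    [0, 0, 0],
    [0, 0, 0]
  ],
  "dr": [
    [0, 0, 0],
    [0, 0, 5],
    [0, 0, 11],
    [0, 0, 17],
    [0, 0, 23],
    [0, 0, 29],
    [0, 0, 35],
    [0, 0, 40]
  ],
  "squeeze": 50
}}

```text
time: 5.12
tool_pos: [0.6077, 0.1814, 0.1017]
tool_rot: [-3.141, -0.0, 2.883]
contact_force: [-1.0, 1.3, 0.6]
opening: 0.0118
grip_force: 50.0
```

```bash
python3 go.py .6076 .1817 .1017 115.5
```

```text
t 5.12 pos [0.6077 0.1814 0.1017] yaw 165.2 q [ 0.17  0.65  1.36 -0.    1.13 -1.14]
travel [ 0.0001  0.0002 -0.    ] dr [-0.   0.  49.7] F [-1.   1.3  0.6] M [ 0.22 -0.05 -0.01] 0.011810729050042488 49.99745786190033
```

Emit:
{"fn": "arm_command", "kwargs": {
  "fingers": [1, 1, 1, 1, 1, 1, 1, 1],
  "travel": [
    [0, 0, 0],
    [0, 0, 0],
    [0, 0, 0],
    [0, 0, 0],
    [0, 0, 0],
    [0, 0, 0],
    [0, 0, 0],
    [0, 0, 0]
  ],
  "dr": [
    [0, 0, 6],
    [0, 0, 13],
    [0, 0, 20],
    [0, 0, 27],
    [0, 0, 34],
    [0, 0, 41],
    [0, 0, 46],
    [0, 0, 46]
  ]
}}

```text
time: 5.78
tool_pos: [0.6074, 0.1811, 0.1017]
tool_rot: [-3.14, 0.0, 2.082]
contact_force: [-2.1, -1.8, 3.4]
opening: 0.0118
grip_force: 50.0
```

```bash
python3 go.py .6076 .1817 .1017 115.5
```

```text
t 5.78 pos [0.6074 0.1811 0.1017] yaw 119.3 q [ 0.17  0.65  1.36 -0.    1.13 -0.34]
travel [ 0.0004  0.0005 -0.    ] dr [-0.1  0.   3.8] F [-2.1 -1.8  3.4] M [-0.16  0.28 -0.1 ] 0.011836283578927137 50.002684593200684
```

Emit:
{"fn": "arm_command", "kwargs": {
  "fingers": [1, 1, 1],
  "travel": [
    [0, 0, 0],
    [0, 0, 0],
    [0, 0, 0]
  ],
  "dr": [
    [0, 0, 1.5],
    [0, 0, 3],
    [0, 0, 3]
  ]
}}

```text
time: 6.03
tool_pos: [0.6074, 0.1811, 0.1017]
tool_rot: [-3.141, 0.0, 2.035]
contact_force: [-2.9, -1.9, 0.2]
opening: 0.0115
grip_force: 50.0
```

```bash
python3 go.py .6076 .1817 .1017 115.5
```

```text
t 6.03 pos [0.6074 0.1811 0.1017] yaw 116.6 q [ 0.17  0.65  1.36 -0.    1.13 -0.29]
travel [0.0004 0.0004 0.    ] dr [-0.1  0.   1.1] F [-2.9 -1.9  0.2] M [-0.21  0.29 -0.08] 0.011491756736392265 49.99869704246521
```

Emit:
{"fn": "arm_command", "kwargs": {
  "fingers": [-0.2, -0.2, -0.2, -0.2, -0.2, -0.2, -0.2, -0.2],
  "travel": [
    [0, 0, 0],
    [0, 0, 0],
    [0, 0, 0],
    [0, 0, 0],
    [0, 0, 0],
    [0, 0, 0],
    [0, 0, -0.02],
    [0, 0, -0.05]
  ],
  "dr": [
    [0, 0, 0],
    [0, 0, 0],
    [0, 0, 0],
    [0, 0, 0],
    [0, 0, 0],
    [0, 0, 0],
    [0, 0, 0],
    [0, 0, 0]
  ]
}}

```text
time: 6.7
tool_pos: [0.6058, 0.1812, 0.149]
tool_rot: [-3.135, -0.002, 2.033]
contact_force: [1.0, -0.4, 0.6]
opening: 0.0546
grip_force: 0.0
```

Emit:
{"fn": "arm_command", "kwargs": {
  "fingers": [-0.2, -0.2, -0.2, -0.2, -0.2, -0.2, -0.2, -0.2],
  "travel": [
    [0, 0, -0.04],
    [0, 0, -0.08],
    [0, 0, -0.12],
    [0, 0.03, -0.12],
    [0, 0.07, -0.12],
    [0, 0.11, -0.12],
    [0, 0.15, -0.12],
    [0, 0.19, -0.12]
  ],
  "dr": [
    [0, 0, 0],
    [0, 0, 0],
    [0, 0, 0],
    [0, 0, 0],
    [0, 0, 0],
    [0, 0, 0],
    [0, 0, 0],
    [0, 0, 0]
  ]
}}

```text
time: 7.37
tool_pos: [0.7517, 0.2523, 0.2729]
tool_rot: [-3.142, -0.0, 2.034]
contact_force: [2.0, -0.6, 1.0]
opening: 0.0555
grip_force: 0.0
```

```bash
python3 go.py .35 -.15 .25 115.5; python3 - <<'E'
from cell import *
import cv2
for n in("top","side"): cv2.imwrite(f"pics/{n}2.png",read_camera(n)["color"])
E
```

```text
t 7.37 pos [0.7517 0.2523 0.2729] yaw 116.5 q [ 0.23  0.96  0.28  0.    1.9  -0.24]
travel [-0.1804 -0.5391  0.0229] dr [-0. -0.  1.] F [ 2.  -0.6  1. ] M [ 0.01 -0.16  0.05] 0.055500648221031235 0.0
```

Emit:
{"fn": "arm_command", "kwargs": {
  "fingers": [-0.2, -0.2, -0.2, -0.2, -0.2, -0.2, -0.2, -0.2],
  "travel": [
    [-0.18, -0.54, 0],
    [-0.18, -0.54, 0],
    [-0.18, -0.54, 0],
    [-0.18, -0.54, 0],
    [-0.18, -0.54, 0],
    [-0.18, -0.54, 0],
    [-0.18, -0.54, 0],
    [-0.18, -0.54, 0]
  ],
  "dr": [
    [0, 0, 0],
    [0, 0, 0],
    [0, 0, 0],
    [0, 0, 0],
    [0, 0, 0],
    [0, 0, 0],
    [0, 0, 0],
    [0, 0, 0]
  ]
}}

```text
time: 8.13
tool_pos: [0.5281, 0.0307, 0.2747]
tool_rot: [3.141, 0.001, 2.034]
contact_force: [0.9, -1.1, 0.7]
opening: 0.0552
grip_force: 0.0
```

```bash
python3 go.py .35 -.15 .27 115.5
```

```text
t 8.13 pos [0.5281 0.0307 0.2747] yaw 116.5 q [-0.09  0.32  1.43 -0.    1.4  -0.55]
travel [-0.0822 -0.2401  0.0045] dr [0. 0. 1.] F [ 0.9 -1.1  0.7] M [-0.07 -0.16  0.06] 0.0552267186986591 0.0
```

Emit:
{"fn": "arm_command", "kwargs": {
  "fingers": [-0.2, -0.2, -0.2, -0.2, -0.2, -0.2, -0.2, -0.2],
  "travel": [
    [-0.08, -0.24, 0],
    [-0.08, -0.24, 0],
    [-0.08, -0.24, 0],
    [-0.08, -0.24, 0],
    [-0.08, -0.24, 0],
    [-0.08, -0.24, 0],
    [-0.08, -0.24, 0],
    [-0.08, -0.24, 0]
  ],
  "dr": [
    [0, 0, 0],
    [0, 0, 0],
    [0, 0, 0],
    [0, 0, 0],
    [0, 0, 0],
    [0, 0, 0],
    [0, 0, 0],
    [0, 0, 0]
  ]
}}

```text
time: 8.8
tool_pos: [0.3501, -0.1475, 0.2745]
tool_rot: [3.141, 0.001, 2.028]
contact_force: [1.0, 0.1, -1.4]
opening: 0.0554
grip_force: 0.0
```

```bash
python3 - <<'E'
from cell import *
from h import *
for n in("top","side"):
    c=read_camera(n); cv2.imwrite(f"pics/{n}3.png",c["color"])
    X=cloud(c); g=c["color"].min(-1); m=(g>140)&(np.hypot(X[...,0]-.6075,X[...,1]-.182)<.045)&(X[...,2]>.1)
    v,u=np.nonzero(m); P=np.array([ray(c,a,b,.129)[:2] for a,b in zip(u,v)])
    w,V=np.linalg.eigh(np.cov(P.T)); d=V[:,1]; print(n,len(P),P.mean(0),np.degrees(np.arctan2(d[1],d[0])))
    a=dict(top=(170,70),side=(110,110))[n]
c=cv2.imread("pics/top3.png")[70:250,180:480]; cv2.imwrite("pics/fin.png",cv2.resize(c,None,fx=2.6,fy=2.6))
E
```

```text
top 110 [0.60881745 0.18114241] 117.2177982847359
side 131 [0.60535951 0.18347845] 116.73782730208764
```

View pics/fin.png

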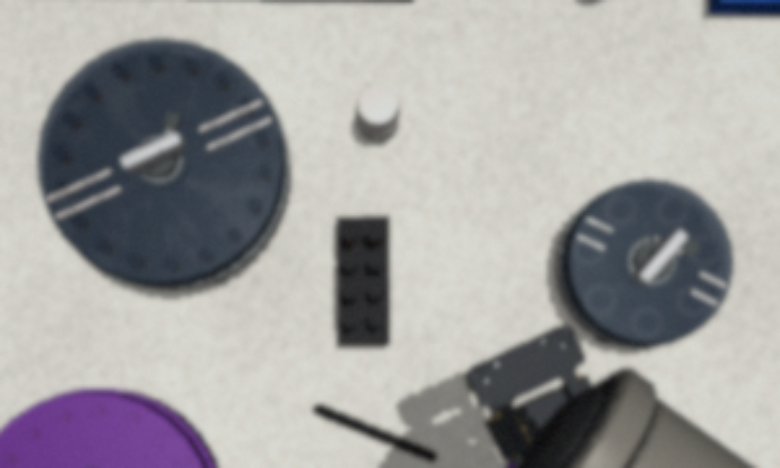

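View pics/side3.png

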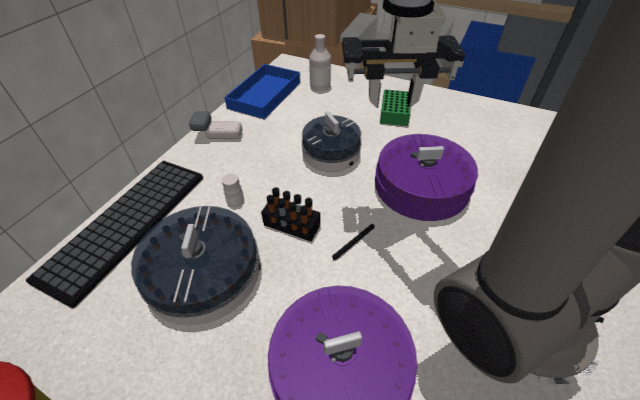

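The wing at (150,150) in the crop lies in line with the ridges at about -63°, so it is locked. The rack at (362,282) and the reagent wing at (664,257) haven't moved, and the arm is clear.

```bash
python3 -c "
from cell import *
print(hand_in())"
```

```text
the job is handed in; nothing more can be done
None
```

The sample carousel's wing is turned clockwise to the locked position, in line with the lid ridges to about 1° by camera, and released; the job is handed in with the reagent wing and tube rack where they were.

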